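# Check-weigh a carton in the pantry

## Task

Zero the check scale by pressing its button fully down while the plate is empty, then set the long flat carton down on the plate without dropping it, in the middle of the plate, midway between the two stops and square to them. Move the white marker plate out of the wooden parking block and stand it upright, fully down, in the slot of the metal stand to show that a check is in progress. Leave the other goods on the table where they are.

Things in the scene. Friction and masses are not known exactly. Their poses are not given: they have to be found in the camera images.
- scale: Grey bench scale, fixed. Origin: underside, below the plate's middle; z up, -x its front. Steel plate 180 (x) x 190 (y) mm, top 66 mm up, thin dark centre cross. Two aluminium stops, 100 (x) x 8 (y) mm, 26 mm higher than the plate, at y = +-81 mm; free gap 154 mm. Console in front: x -92 to -158 mm, y +-100 mm, 38 mm high, display at -y, button at +y.
- plate_mid (a point): Middle of the scale's weighing plate, on its top surface; axes as the scale's.
- zero (a joint): Zero button of the scale: 0 is up, 0.006 m is fully down; a spring brings it back, about 5 N to push down.
- zero_top (a point): Centre of the top of the zero button, a grey disc 30 mm in diameter in a black housing on the scale's console; pressed straight down.
- carton: Long flat brown cardboard carton with pale paper panels, 52 (local x) x 130 (local y) x 36 (z) mm, about 160 g, lying on the table to the left of the scale. Origin: centre of its underside. To be laid with its 130 mm length running from stop to stop (12 mm free at each end).
- marker: White rectangular plate, 10 thick (local x) x 80 wide (local y) x 120 tall (z) mm, 100 g, standing upright in the parking block. Origin: centre of its lower edge face.
- park: Fixed wooden parking block, 56 (x) x 112 (y) x 28 (z) mm, with a 16 x 89 mm slot, 20 mm deep, along local y, in which the marker stands at the start. Origin: centre of its underside.
- stand: Fixed aluminium stand, 56 (x) x 112 (y) x 44 (z) mm, taller than the parking block, with a 13.5 (x) x 85 (y) mm slot, 32 mm deep, along local y. Origin: centre of its underside.
- stand_hole0 (a point): Centre of the mouth of the stand's slot, at its top face (44 mm up).
- can: Steel can, 66 mm diameter, 100 mm tall, standing near the carton; a bystander. Origin: centre of its underside.
- jar: Amber glass jar, 76 mm diameter, 120 mm tall, beyond the scale; a bystander. Origin: centre of its underside.
- tallbox: Carton standing on end, 60 x 100 x 150 mm tall; a bystander. Origin: centre of its underside.
- tin: Low round blue tin, 120 mm diameter, 50 mm tall; a bystander. Origin: centre of its underside.
- mug: White mug, 80 mm diameter, 90 mm tall, handle at local +y; a bystander. Origin: centre of its underside.
Mind the look-alikes: they are no part of the job. Of the things that look like the marker, the largest one is meant.

How it is judged:
By the outcome, as a careful person would: the job done as asked, in the order asked, and still so for the second after the job is handed in, with the robot touching nothing.
It also fails if it takes over 58 s, if anything falls off the work surface, if the arm or the gripper's body presses on something with over 40 N, if the wrist force passes 120 N, or if a joint passes its speed limit or range.

## Robot

A 6-joint arm with a two-finger parallel gripper is mounted at the origin on the work surface. World frame = base frame: x ahead of the robot, y to its left, z up, the work surface at z = 0. Lengths are in m, angles in rad, forces in N, time in s.
With the tool pointing down it reaches from about 0.3 to 0.85 m from the base axis. Payload 5.4 kg.
Tool frame: the origin (TCP) lies on the front face of the gripper's body, between the roots of the fingers; the fingertips stand 73 mm ahead of it and the grasp point (between the pads) lies 54 mm ahead of it; z points along the fingers, y is the line along which they close (so a half turn about z gives the same grasp; the last joint's range is limited). The gripper opens to 85 mm and grips with 20 to 120 N. Pads are 22 mm wide; open, the fingers measure 114 mm over their backs; the gripper's body (76 mm by 85 mm) begins 54 mm behind the grasp point. The pads swing forward as they close: fully open they stand 13 mm farther back than shut.
Start: joints at [-1.369, 0.158, 1.597, -0, 1.386, -0.21], TCP at [0.23, -0.527, 0.304] pointing down, gripper open.
Joint ranges: [-2.91, 2.91], [-0.94, 2.29], [0.18, 2.7], [-1.29, 4.43], [0.17, 2.64], [-3, 3]. Speed limits (rad/s): [2.57, 2.57, 3.14, 3.14, 3.14, 3.14].

## Interface

Orientations are given as a unit quaternion [x, y, z, w].
In Python, from rig import r gives the robot as it stands.
- The arm moves only by the tool arm_command, never from a script. Its argument "deltas" is a list of rows, each a list of 4 numbers: the shift along the tool's x, y, z in m, then the turn about the tool's z in rad. In form: [[dx, dy, dz, yaw], ...]. A call has 1 to 20 rows; each row shifts and turns the commanded pose from where the row before left it, along the tool's axes as they then stand; what a row does not reach is not made up. A row lasts 1/8 s, in which the tool goes at most 62.5 mm and 10.7 degrees, less where a joint would pass 70% of its speed; a pose out of reach is approached as far as the arm can. A call is refused whole if a number of a shift passes 0.0625 or a number of a turn 0.188, either way. A call with a gripper value outside its range is refused whole. "hand" is the closure in counts, from 0 (fully open) to 255 (shut), set as the call begins (left out, the last holds). The fingers move at their own pace and stop on an object; the grip force is fixed at half the most. Time passes only in rows, so rows that do not move let the fingers close. It gives the time, the measured TCP pose, the force, the opening and the grip force at its end, in the units of the state.
- r.get_state(): the state, without advancing time (a new reading comes with each control period).
- r.capture(name): name is "side" or "top" or "wrist"; returns a dict with "img" (400x640x3 uint8, red, green, blue), "z_map" (400x640 float32, m along the optical axis (not along the pixel's ray), 0 where there is no reading), "mtx" (3x3 intrinsics, pixels), "dist" ([k1, k2, p1, p2, k3] as OpenCV has them; the pictures are not rectified), "xyz" and "attitude" of the camera in the world. Camera axes: x right, y down, z forward; pixel columns grow to the right and rows downward; lengths in m; the calibration is good to about 2 mm. A picture is of the moment at which its call begins.
- r.close_job(): hands the job in; it is judged then, once.
The state is a dict: "time": time; "joint_positions": joint angles; "joint_velocities": joint speeds; "effort": joint torques, N m; "position": TCP position; "eef_rot": TCP orientation; "ft_force": force on the tool from outside, world axes, zero at the start; "moment": the same for the moment, N m; "opening": opening from 0.0 (shut) to 1.0 (fully open); "finger_force": force on a finger pad.
Only numpy, scipy, OpenCV 4.12 (cv2) and the standard library are available. Lean on these libraries where they do the work, as an engineer would, in place of code of your own. Each camera call takes 0.05 s, during which the arm holds its last target. There are 200 camera calls.

## Working session

There is one attempt and no reset: what is moved stays moved. The work goes in short steps, Python scripts to look and compute and a tool call to move; the robot and the scene stay as the last step left them, time stands still between calls to the robot, and variables do not carry over. Pictures are saved under pics/ and viewed, at most 11 in all, crops included, and the job is handed in when it is done.

Besides the shell and the picture viewer there is one more tool, called after ">>>" by a JSON object that holds its "fn" and its "kwargs". arm_command: Moves the arm, as the interface text tells. Its arguments: {"type":"object","properties":{"deltas":{"type":"array","items":{"type":"array","items":{"type":"number"}}},"hand":{"type":"number"}},"required":["deltas"]}

```bash
mkdir -p pics; cat > h.py <<'E'
import numpy as np, cv2
from scipy.spatial.transform import Rotation as R
from rig import r
def save(c,name): cv2.imwrite('pics/'+name+'.png',c['img'][:,:,::-1])
def cam(c):
    a=np.array(c['attitude'],float)
    M=a if a.shape==(3,3) else R.from_quat(a).as_matrix()
    return np.array(c['mtx']),np.array(c['dist'],float),M,np.array(c['xyz'])
def ray(c,uv,z):
    K,D,M,t=cam(c)
    p=cv2.undistortPoints(np.array(uv,float).reshape(-1,1,2),K,D)[:,0]
    d=np.c_[p,np.ones(len(p))]@M.T
    return t+d*((z-t[2])/d[:,2])[:,None]
def cloud(c):
    K,D,M,t=cam(c); h,w=c['z_map'].shape
    u,v=np.meshgrid(np.arange(w),np.arange(h))
    p=cv2.undistortPoints(np.stack([u,v],-1).reshape(-1,1,2).astype(float),K,D)[:,0]
    z=c['z_map'].reshape(-1,1)
    P=(np.c_[p,np.ones(len(p))]*z)@M.T+t
    P[z[:,0]==0]=np.nan
    return P.reshape(h,w,3)
E
python3 - <<'E'
from h import *
print(r.get_state())
for n in('top','side'):
    c=r.capture(n); save(c,n+'0'); np.save(n+'0.npy',c,allow_pickle=True); print(n,c['xyz'],c['attitude'],c['mtx'],c['dist'])
E
```

```text
{'time': 0.0, 'joint_positions': array([-1.36909433e+00,  1.59044309e-01,  1.59827199e+00,  1.29642755e-05,
        1.38619018e+00, -2.10082753e-01]), 'joint_velocities': array([ 0.00155384, -0.00068505,  0.00130392,  0.0001088 ,  0.00074532,
       -0.00082294]), 'effort': array([-1.74430308e-03, -3.95988500e+01, -3.31437027e+01, -3.00162719e-04,
        8.27314710e-03,  1.86095662e-06]), 'position': array([ 0.23003599, -0.52646016,  0.30289952]), 'eef_rot': array([ 9.78878733e-01,  2.04439504e-01,  1.03806200e-05, -9.56879042e-04]), 'ft_force': array([ 0.57911308, -0.37807966, -0.24448981]), 'moment': array([ 0.00803141, -0.02314762,  0.04738193]), 'finger_force': 0.0, 'opening': 0.9976136748324075}
top [0.3980098  0.00642961 1.38687787] [ 0.71601975 -0.6947794   0.05139271 -0.04422778] [[424.77555823   0.         320.30301103]
 [  0.         424.77555823 203.18298019]
 [  0.           0.           1.        ]] [-0.02759638  0.          0.          0.          0.        ]
side [0.47766054 0.87286428 0.63671826] [-0.04573283  0.87502819 -0.48128037  0.02456383] [[435.81717672   0.         327.76064895]
 [  0.         435.81717672 202.67334946]
 [  0.           0.           1.        ]] [0.02190216 0.         0.         0.         0.        ]
```

View pics/top0.png

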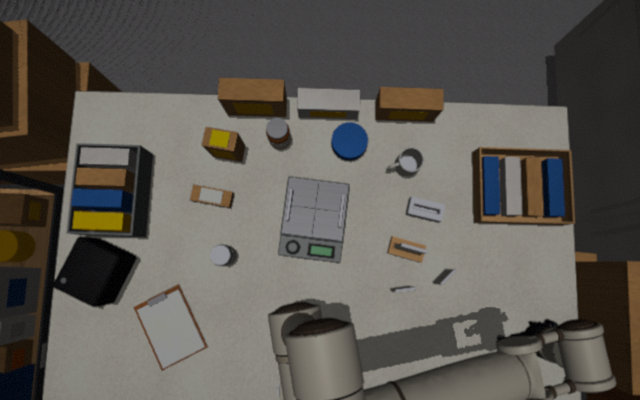

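View pics/side0.png

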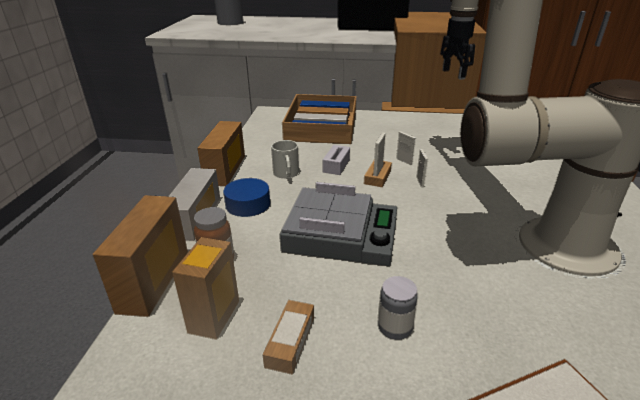

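Top view (up = +x, left = +y): scale at (315,220) with its button at (293,246), carton at (211,196), stand at (426,209), and wooden park block with a plate at (407,248). 
Marker look-alikes: the plate in the wooden block at top (407,248) / side (380,155), a small plate at top (402,289) / side (405,148), and a dark-edged plate at top (444,276) / side (422,167). I choose the one in the wooden block because it is the largest and stands in the parking block. Next I'll measure and check it in a crop.

```bash
cat > m.py <<'E'
from h import *
c=np.load('top0.npy',allow_pickle=True).item(); P=cloud(c); Z=P[...,2]
def rect(box,zlo,zhi,name):
    u0,v0,u1,v1=box; m=np.zeros(Z.shape,bool); m[v0:v1,u0:u1]=True
    m&=(Z>zlo)&(Z<zhi)
    q=P[m]; 
    (cx,cy),(w,h),a=cv2.minAreaRect(q[:,:2].astype(np.float32))
    print(name,len(q),'c',round(cx,4),round(cy,4),'size',round(w,3),round(h,3),'ang',round(a,1),'z',np.round(np.percentile(q[:,2],[5,50,95]),3))
rect((180,175,242,215),.025,.05,'carton')
rect((270,165,360,240),.06,.08,'plate')
rect((270,165,360,240),.085,.1,'stops')
rect((270,225,355,268),.025,.055,'console')
rect((400,190,452,228),.03,.06,'stand')
rect((380,230,432,265),.018,.04,'park')
rect((380,225,432,265),.08,.2,'marker')
rect((380,280,420,297),.03,.2,'lookA')
rect((430,262,460,290),.03,.2,'lookB')
rect((205,238,240,272),.08,.12,'can')
rect((195,120,250,165),.13,.17,'tallbox')
E
python3 m.py
python3 - <<'E'
from h import *
c=np.load('top0.npy',allow_pickle=True).item(); d=np.load('side0.npy',allow_pickle=True).item()
a=cv2.resize(c['img'][190:300,380:460],None,fx=5,fy=5,interpolation=cv2.INTER_CUBIC)
b=cv2.resize(d['img'][120:200,310:450],None,fx=3.2,fy=3.2,interpolation=cv2.INTER_CUBIC)
o=np.zeros((560,800,3),np.uint8);o[:550,:400]=a;b=b[:560,:400];o[:b.shape[0],400:400+b.shape[1]]=b
cv2.imwrite('pics/crop1.png',o[:,:,::-1])
E
```

```text
carton 667 c 0.5961 0.3487 size 0.131 0.053 ang 80.8 z [0.03  0.035 0.04 ]
plate 3164 c 0.5593 0.0105 size 0.193 0.184 ang 84.3 z [0.061 0.065 0.07 ]
stops 177 c 0.5607 0.0119 size 0.17 0.1 ang 84.7 z [0.087 0.091 0.096]
console 1294 c 0.4598 0.0213 size 0.2 0.112 ang 84.6 z [0.033 0.038 0.052]
stand 553 c 0.5733 -0.3454 size 0.115 0.057 ang 77.6 z [0.035 0.043 0.048]
park 447 c 0.4439 -0.286 size 0.114 0.057 ang 76.0 z [0.022 0.027 0.033]
marker 135 c 0.4438 -0.2857 size 0.08 0.011 ang 75.8 z [0.092 0.126 0.13 ]
lookA 87 c 0.322 -0.266 size 0.009 0.062 ang 11.6 z [0.039 0.091 0.097]
lookB 156 c 0.3633 -0.3938 size 0.009 0.063 ang 45.9 z [0.034 0.079 0.096]
can 370 c 0.4062 0.2928 size 0.064 0.062 ang 6.6 z [0.087 0.098 0.103]
tallbox 712 c 0.7534 0.3055 size 0.102 0.062 ang 81.8 z [0.14  0.149 0.153]
```

View pics/crop1.png

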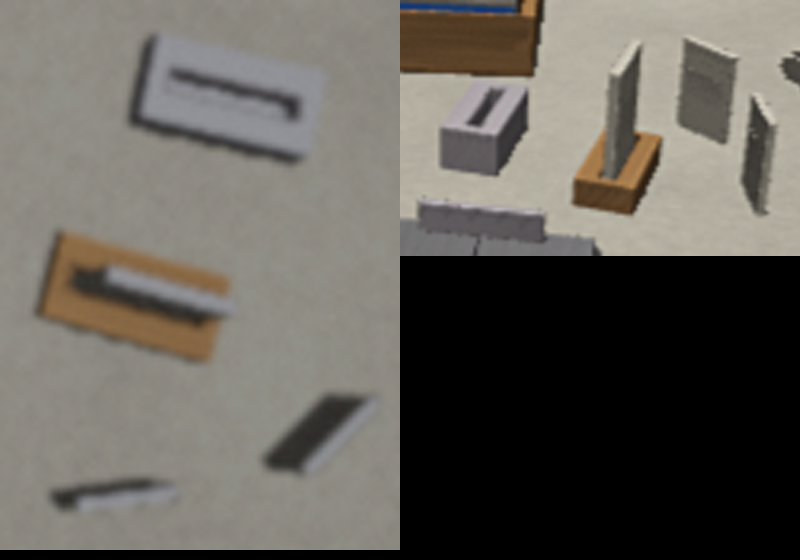

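The crop confirms it: the plate in the wooden block (crop left ~(170,290)) is the wide, tall one. The two free-standing plates at (115,495) and (320,430) are smaller (62 mm). Next I'll work out the approach to the button.

```bash
cat >> h.py <<'E'
def heading():
    s=r.get_state(); M=R.from_quat(s['eef_rot']).as_matrix(); return s,M
def go(p,a=None):
    "print tool-frame shift from measured pose to TCP p, and the yaw to bring tool x to heading a (deg); shift given for present axes and for after the yaw"
    s,M=heading(); d=np.array(p)-s['position']
    a0=np.degrees(np.arctan2(M[1,0],M[0,0]))
    print('pos',np.round(s['position'],4),'a0 %.2f'%a0,'tilt %.4f'%np.linalg.norm(M[:2,2]),'world d',np.round(d,4),'tool d',np.round(M.T@d,4))
    if a is not None:
        t=np.radians(a); N=np.array([[np.cos(t),np.sin(t),0],[np.sin(t),-np.cos(t),0],[0,0,-1]]).T
        N=np.c_[[np.cos(t),np.sin(t),0],[np.sin(t),-np.cos(t),0],[0,0,-1]]
        print('yaw %.4f'%np.radians(a0-a),'tool d after yaw',np.round(N.T@d,4))
E
python3 - <<'E'
from h import *
c=np.load('top0.npy',allow_pickle=True).item(); P=cloud(c)
b=ray(c,[[293,246]],.048)[0]; print('button',b)
y=np.radians(-5.4); m=np.array([.560,.0115])
print('in scale frame',R.from_euler('z',-y).as_matrix()[:2,:2]@(b[:2]-m)*1000)
print(np.round(P[238:255:2,284:304:2,2],3))
go([b[0],b[1],.27],84.6)
E
```

```text
button [0.44236391 0.07715984 0.048     ]
in scale frame [-123.29315513   54.29790502]
[[0.039 0.035 0.041 0.038 0.038 0.036 0.044 0.035 0.038 0.036]
 [0.034 0.037 0.04  0.038 0.046 0.05  0.039 0.035 0.033 0.038]
 [0.037 0.04  0.045 0.05  0.048 0.048 0.053 0.039 0.038 0.038]
 [0.036 0.035 0.048 0.057 0.056 0.059 0.056 0.054 0.04  0.039]
 [0.031 0.052 0.062 0.056 0.059 0.058 0.06  0.05  0.038 0.037]
 [0.039 0.048 0.065 0.061 0.061 0.059 0.062 0.048 0.039 0.038]
 [0.035 0.046 0.056 0.062 0.059   nan 0.053 0.051 0.037 0.039]
 [0.039 0.037 0.049 0.052 0.053 0.045 0.054 0.044 0.035 0.035]
 [0.042 0.037 0.039 0.043 0.053 0.044 0.037 0.034 0.039 0.039]]
pos [ 0.23   -0.5265  0.303 ] a0 23.59 tilt 0.0017 world d [ 0.2123  0.6037 -0.033 ] tool d [ 0.4362 -0.4682  0.034 ]
yaw -1.0648 tool d after yaw [0.621  0.1546 0.033 ]
```

>>> {"fn": "arm_command", "kwargs": {"deltas": [[0,0,0,-0.1775],[0,0,0,-0.1775],[0,0,0,-0.1775],[0,0,0,-0.1775],[0,0,0,-0.1775],[0,0,0,-0.1775],[0.0518,0.0129,0.003,0],[0.0518,0.0129,0.003,0],[0.0518,0.0129,0.003,0],[0.0518,0.0129,0.003,0],[0.0518,0.0129,0.003,0],[0.0518,0.0129,0.003,0],[0.0518,0.0129,0.003,0],[0.0518,0.0129,0.003,0],[0.0518,0.0129,0.003,0],[0.0518,0.0129,0.003,0],[0.0518,0.0129,0.003,0],[0.0518,0.0129,0.003,0]], "hand": 255}}

```text
time: 2.35
position: [0.4427, 0.0793, 0.2676]
eef_rot: [0.739, 0.673, -0.0, 0.0]
ft_force: [-0.2, -0.1, 0.5]
opening: -0.001
finger_force: 0.0
```

```bash
python3 - <<'E'
from h import *
go([.4424,.0772,.27],84.6)
c=r.capture('wrist'); save(c,'w1'); np.save('w1.npy',c,allow_pickle=True); print(c['xyz'],c['attitude'])
E
```

```text
pos [0.4427 0.0793 0.2676] a0 84.63 tilt 0.0001 world d [-0.0003 -0.0021  0.0024] tool d [-0.0021 -0.0001 -0.0024]
yaw 0.0005 tool d after yaw [-0.0021 -0.0001 -0.0024]
[0.44978703 0.14613969 0.33667163] [ 0.99007232 -0.04671473 -0.00635543  0.13241656]
```

View pics/w1.png

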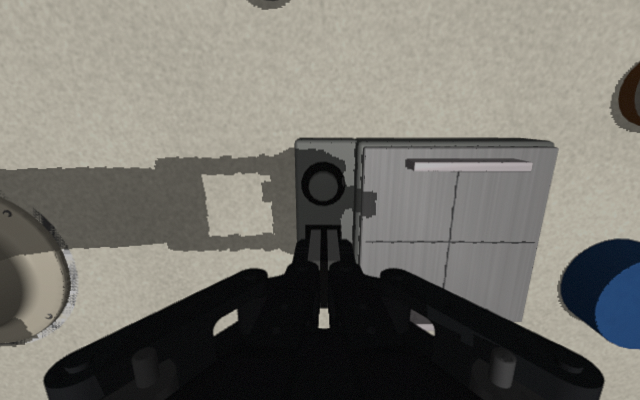

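The wrist view shows the button at (323,184), the closed fingers pointing just short of it, and the plate's cross at (452,241).

```bash
python3 - <<'E'
from h import *
c=np.load('w1.npy',allow_pickle=True).item(); P=cloud(c)
print('btn',ray(c,[[323,184]],.058), P[180:190:3,318:330:3,2].round(4).tolist(), 'housing',P[184,[301,303,305,342,344]][:,2].round(3))
print('cross',ray(c,[[452,241]],.066), P[241,445:460:4])
m=np.zeros(P.shape[:2],bool); m[140:200,290:350]=1; m&=(P[...,2]>.05)&(P[...,2]<.075)
q=P[m]; (x,y),rad=cv2.minEnclosingCircle(q[:,:2].astype(np.float32)); print('circle',x,y,rad,np.percentile(q[:,2],[5,50,95]))
E
```

```text
btn [[0.44327403 0.08284204 0.058     ]] [[0.0583, 0.0589, 0.0589, 0.0589], [0.0588, 0.0587, 0.0599, 0.0586], [0.0592, 0.0591, 0.0592, 0.0598], [0.0592, 0.06, 0.0584, 0.0592]] housing [0.048 0.05  0.049 0.048 0.048]
cross [[0.56754981 0.01362906 0.066     ]] [[0.56130494 0.01338506 0.06418219]
 [0.56505448 0.01332904 0.06482349]
 [0.56892347 0.0131178  0.06514319]
 [0.57242444 0.01329342 0.06624743]]
circle 0.44327402114868164 0.08046002686023712 0.021253740414977074 [0.05179956 0.05866349 0.059884  ]
```

>>> {"fn": "arm_command", "kwargs": {"deltas": [[0.0015,0,0.03,0],[0,0,0.04,0],[0,0,0.04,0],[0,0,0.02,0],[0,0,0.003,0],[0,0,0.003,0],[0,0,0.002,0],[0,0,0,0]]}}

```text
time: 3.4
position: [0.4433, 0.0788, 0.1307]
eef_rot: [0.74, 0.673, 0.001, 0.001]
ft_force: [-0.8, 0.4, 1.5]
opening: -0.002
finger_force: 1.2
```

>>> {"fn": "arm_command", "kwargs": {"deltas": [[0,0,0.002,0],[0,0,0.002,0],[0,0,0.0015,0],[0,0,0,0]]}}

```text
time: 3.9
position: [0.4436, 0.0788, 0.1264]
eef_rot: [0.739, 0.673, 0.0, 0.0]
ft_force: [-7.3, -0.2, 19.6]
opening: -0.002
finger_force: 9.9
```

>>> {"fn": "arm_command", "kwargs": {"deltas": [[0,0,0.001,0],[0,0,0,0]]}}

```text
time: 4.15
position: [0.4437, 0.0788, 0.1262]
eef_rot: [0.739, 0.673, 0.0, 0.0]
ft_force: [-10.3, -0.3, 28.8]
opening: 0.002
finger_force: 14.1
```

>>> {"fn": "arm_command", "kwargs": {"deltas": [[0,0,-0.03,0],[0,0,-0.05,0],[0,0,-0.055,0.066],[0.0485,0.0178,0,0],[0.0485,0.0178,0,0],[0.0485,0.0178,0,0],[0.0485,0.0178,0,0],[0.0485,0.0178,0,0],[0.0485,0.0178,0,0],[0,0,0,0]], "hand": 0}}

```text
time: 5.4
position: [0.5947, 0.3517, 0.2558]
eef_rot: [0.76, 0.649, -0.001, -0.001]
ft_force: [0.4, -1.2, 0.3]
opening: 1.002
finger_force: 0.0
```

```bash
cat >> h.py <<'E'
def rect(P,m,zlo,zhi,name):
    m=m&(P[...,2]>zlo)&(P[...,2]<zhi)
    m=cv2.morphologyEx(m.astype(np.uint8),cv2.MORPH_OPEN,np.ones((3,3)))>0
    n,l,st,_=cv2.connectedComponentsWithStats(m.astype(np.uint8)); k=1+np.argmax(st[1:,4]); q=P[l==k]
    (cx,cy),(w,h),a=cv2.minAreaRect(q[:,:2].astype(np.float32))
    print(name,len(q),'c',round(cx,4),round(cy,4),'size',round(w,4),round(h,4),'ang',round(a,2),'z',np.round(np.percentile(q[:,2],[5,50,95]),4),'px',st[k])
E
python3 - <<'E'
from h import *
c=r.capture('wrist'); save(c,'w2'); P=cloud(c); np.save('w2.npy',c,allow_pickle=True)
near=np.hypot(P[...,0]-.596,P[...,1]-.349)<.09
rect(P,near,.028,.042,'carton')
go([.596,.3487,.26],80.8)
t=r.capture('top'); Q=cloud(t)
E
```

```text
carton 6193 c 0.6002 0.3494 size 0.1302 0.052 ang 81.15 z [0.0338 0.035  0.0362] px [ 303  121   53  124 6193]
pos [0.5943 0.3501 0.2565] a0 80.93 tilt 0.0023 world d [ 0.0017 -0.0014  0.0035] tool d [-0.0011  0.0019 -0.0035]
yaw 0.0023 tool d after yaw [-0.0011  0.0019 -0.0035]
```

View pics/w2.png

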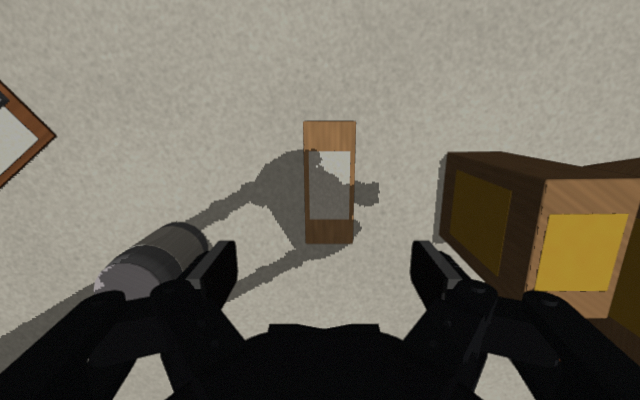

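The wrist view shows the carton alone at (329,182) between the open fingers, with the can at left and the tall box at right, both clear. Descending.

>>> {"fn": "arm_command", "kwargs": {"deltas": [[0,0.0048,0.03,0],[0,0,0.045,0],[0,0,0.045,0],[0,0,0.035,0],[0,0,0.018,0],[0,0,0.0065,0],[0,0,0,0]], "hand": 0}}

```text
time: 6.38
position: [0.5999, 0.3484, 0.0801]
eef_rot: [0.761, 0.648, 0.001, 0.0]
ft_force: [0.4, -0.3, -0.1]
opening: 1.001
finger_force: 0.0
```

>>> {"fn": "arm_command", "kwargs": {"deltas": [[0,0,0,0],[0,0,0,0],[0,0,0,0],[0,0,0,0],[0,0,0,0],[0,0,0,0]], "hand": 255}}

```text
time: 7.12
position: [0.6002, 0.3488, 0.0805]
eef_rot: [0.761, 0.648, 0.001, 0.0]
ft_force: [-0.5, -0.5, 6.5]
opening: 0.594
finger_force: 65.1
```

>>> {"fn": "arm_command", "kwargs": {"deltas": [[0,0,-0.01,0],[0,0,-0.02,0],[0,0,-0.04,0],[0,0,-0.04,0],[0,0,-0.04,0],[0,0,0,0]]}}

```text
time: 7.88
position: [0.6013, 0.3493, 0.235]
eef_rot: [0.761, 0.648, 0.005, 0.002]
ft_force: [0.6, 0.1, -2.8]
opening: 0.59
finger_force: 64.5
```

```bash
python3 - <<'E'
from h import *
c=np.load('w1.npy',allow_pickle=True).item(); P=cloud(c)
near=np.hypot(P[...,0]-.562,P[...,1]-.012)<.15
rect(P,near&(np.arange(640)[None,:]>350),.055,.075,'w1 plate')
rect(P,near,.085,.1,'w1 stop+y')
# wrist now: carton in hand
c=r.capture('wrist'); Q=cloud(c); save(c,'w3'); s=r.get_state(); print(s['position'],s['opening'],s['finger_force'],s['ft_force'])
near=np.hypot(Q[...,0]-s['position'][0],Q[...,1]-s['position'][1])<.1
rect(Q,near,s['position'][2]-.06,s['position'][2]-.03,'held carton top')
# top view: stops with a top camera
t=np.load('top0.npy',allow_pickle=True).item(); T=cloud(t)
near=np.hypot(T[...,0]-.562,T[...,1]-.012)<.13
for sgn,n in((T[...,1]>.01,'stop+'),(T[...,1]<.01,'stop-')): rect(T,near&sgn,.08,.1,n)
go([.562,.0115,.23],84.6)
E
```

```text
w1 plate 24986 c 0.5647 0.0145 size 0.1904 0.1806 ang 84.18 z [0.0638 0.0649 0.0661] px [  358   144   201   178 24986]
w1 stop+y 1188 c 0.5726 0.094 size 0.0078 0.1005 ang 84.49 z [0.0872 0.0908 0.0919] px [ 412  161  121   10 1188]
[0.60002363 0.34871804 0.23149705] 0.5957255278004585 64.54362273216248 [-0.75508067 -0.97243381 -3.14738027]
held carton top 26545 c 0.6054 0.3682 size 0.0942 0.0783 ang 80.86 z [0.1885 0.1898 0.1911] px [  233   120   182   209 26545]
stop+ 57 c 0.5476 0.0942 size 0.0081 0.0567 ang 83.88 z [0.0836 0.0905 0.0954] px [286 202   5  19  57]
stop- 21 c 0.5779 -0.0711 size 0.0063 0.0201 ang 89.32 z [0.0851 0.0905 0.093 ] px [341 200   3   7  21]
pos [0.6    0.3487 0.2315] a0 80.84 tilt 0.0043 world d [-0.038  -0.3372 -0.0015] tool d [-0.339   0.0162  0.0008]
yaw -0.0657 tool d after yaw [-0.3393 -0.0061  0.0015]
```

View pics/w3.png

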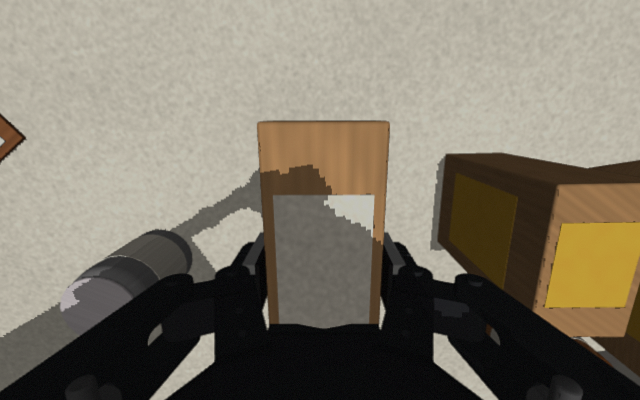

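The carton is held squarely: top face at rows 122–325, columns 258–388. The can and the tall box were not touched.

>>> {"fn": "arm_command", "kwargs": {"deltas": [[-0.02,0,0,-0.03],[-0.04,0,0,-0.032],[-0.045,0,0,0],[-0.045,0,0,0],[-0.045,0,0,0],[-0.045,-0.002,0,0],[-0.045,0,0,0],[-0.035,0,0,0],[-0.017,0,0,0],[0,0,0,0],[0,0,0,0]]}}

```text
time: 9.3
position: [0.5616, 0.0147, 0.2284]
eef_rot: [0.741, 0.672, -0.0, -0.001]
ft_force: [-0.5, 0.0, -1.8]
opening: 0.595
finger_force: 64.4
```

```bash
python3 - <<'E'
from h import *
c3=np.load('w2.npy',allow_pickle=True)
c=r.capture('wrist'); Q=cloud(c); save(c,'w4'); np.save('w4.npy',c,allow_pickle=True)
go([.565,.014,.2],84.4); s=r.get_state(); print(s['opening'],s['finger_force'])
near=np.hypot(Q[...,0]-.565,Q[...,1]-.014)<.15
rect(Q,near,.085,.095,'stop+y')
rect(Q,near,.06,.07,'plate visible')
K=s['position'][2]-.0405
m=(abs(Q[...,2]-K)<.006)&(np.arange(400)[:,None]<230)
rect(Q,m,K-.006,K+.006,'carton top far part')
E
```

```text
pos [0.5617 0.0148 0.2286] a0 84.47 tilt 0.0008 world d [ 0.0033 -0.0008 -0.0286] tool d [-0.0005  0.0034  0.0286]
yaw 0.0012 tool d after yaw [-0.0005  0.0033  0.0286]
0.5973262999598438 64.35853958129883
stop+y 1747 c 0.573 0.0935 size 0.0072 0.0994 ang 84.4 z [0.0899 0.091  0.0921] px [ 255   93  147   12 1747]
plate visible 18634 c 0.5664 0.0297 size 0.1553 0.1803 ang 84.34 z [0.0639 0.065  0.0661] px [  209    82   238   186 18634]
carton top far part 11830 c 0.5665 0.058 size 0.0447 0.0513 ang 84.52 z [0.1822 0.183  0.184 ] px [  258   121   132   109 11830]
```

View pics/w4.png

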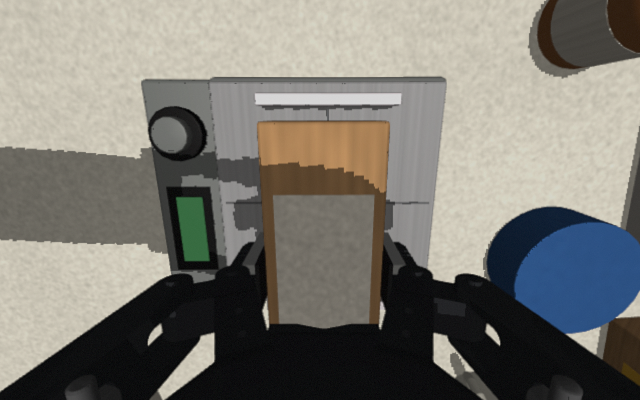

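The carton is over the plate: far edge row 122, +y stop at row 99, cross line at row 203. It needs a shift of about 2.5 mm each way, then lowering.

>>> {"fn": "arm_command", "kwargs": {"deltas": [[-0.0024,0.0028,0.01,0],[0,0,0.025,0],[0,0,0.025,0],[0,0,0.012,0],[0,0,0.003,0],[0,0,0,0],[0,0,0,0]]}}

```text
time: 10.22
position: [0.5651, 0.0108, 0.155]
eef_rot: [0.741, 0.672, 0.001, 0.001]
ft_force: [-0.1, -0.6, -1.2]
opening: 0.595
finger_force: 64.4
```

```bash
python3 - <<'E'
from h import *
c=r.capture('wrist'); Q=cloud(c)
go([.5642,.0121,.1466],84.4); s=r.get_state(); K=s['position'][2]-.0455
m=(np.arange(400)[:,None]<230)&(np.hypot(Q[...,0]-.565,Q[...,1]-.014)<.15)
rect(Q,m,K-.005,K+.007,'carton far')
rect(Q,m,.085,.0935,'stop')
print(s['ft_force'])
E
```

```text
pos [0.565  0.0108 0.1549] a0 84.39 tilt 0.0019 world d [-0.0008  0.0013 -0.0083] tool d [ 0.0013 -0.0009  0.0083]
yaw -0.0002 tool d after yaw [ 0.0013 -0.0009  0.0083]
carton far 13812 c 0.57 0.0539 size 0.0448 0.0522 ang 84.45 z [0.1085 0.1095 0.1105] px [  257   121   133   109 13812]
stop 4682 c 0.5726 0.0932 size 0.0079 0.1003 ang 84.49 z [0.0896 0.091  0.0921] px [ 204   70  234   21 4682]
[ 0.0529635  -0.26721563 -2.41499711]
```

>>> {"fn": "arm_command", "kwargs": {"deltas": [[0.001,-0.001,0.003,0],[0,0,0.003,0],[0,0,0.0015,0],[0,0,0,0],[0,0,0,0]]}}

```text
time: 10.9
position: [0.5635, 0.0119, 0.1465]
eef_rot: [0.741, 0.672, 0.0, 0.0]
ft_force: [-0.7, 0.0, -0.0]
opening: 0.594
finger_force: 64.4
```

>>> {"fn": "arm_command", "kwargs": {"deltas": [[0,0.0005,0.0008,0],[0,0,0,0]]}}

```text
time: 11.15
position: [0.5642, 0.0119, 0.1465]
eef_rot: [0.741, 0.672, 0.0, 0.0]
ft_force: [-3.8, 0.6, 4.5]
opening: 0.597
finger_force: 65.0
```

>>> {"fn": "arm_command", "kwargs": {"deltas": [[0,0,0,0],[0,0,0,0],[0,0,0,0],[0,0,0,0],[0,0,-0.01,0],[0,0,-0.03,0],[0,0,-0.05,0],[0,0,-0.04,0],[0,0,0,0]], "hand": 0}}

```text
time: 12.28
position: [0.5661, 0.0115, 0.2809]
eef_rot: [0.741, 0.672, 0.003, 0.004]
ft_force: [-0.4, 0.5, -0.2]
opening: 1.0
finger_force: 0.0
```

```bash
python3 - <<'E'
from h import *
c=r.capture('wrist'); Q=cloud(c); save(c,'w5')
m=(np.hypot(Q[...,0]-.565,Q[...,1]-.014)<.15)&(np.arange(640)[None,:]>240)
rect(Q,m,.094,.108,'carton'); m2=m&(Q[...,1]>.08);rect(Q,m2,.085,.0935,'stop+'); rect(Q,m,.06,.07,'plate')
go([.4435,-.286,.29],75.8)
E
```

```text
carton 8238 c 0.565 0.0125 size 0.1312 0.0521 ang 84.55 z [0.0999 0.1011 0.1022] px [ 289  118   61  143 8238]
stop+ 1163 c 0.5728 0.0937 size 0.0074 0.0989 ang 84.37 z [0.0898 0.0909 0.0921] px [ 261   94  117   10 1163]
plate 20286 c 0.5667 0.0125 size 0.1899 0.1762 ang 84.29 z [0.0638 0.065  0.0661] px [  241    85   175   185 20286]
pos [0.5649 0.0117 0.2781] a0 84.39 tilt 0.0047 world d [-0.1214 -0.2977  0.0119] tool d [-0.3082 -0.0916 -0.0122]
yaw 0.1499 tool d after yaw [-0.3184 -0.0446 -0.0119]
```

View pics/w5.png

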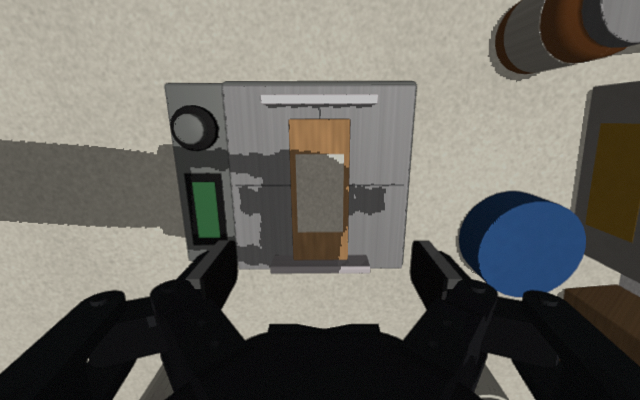

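The carton lies at (320,190), centred and square between the stops (at rows 99 and 265). Now the marker.

>>> {"fn": "arm_command", "kwargs": {"deltas": [[0,0,-0.006,0.075],[0,0,-0.006,0.075],[-0.02,-0.003,0,0],[-0.0455,-0.0065,0,0],[-0.0455,-0.0065,0,0],[-0.0455,-0.0065,0,0],[-0.0455,-0.0065,0,0],[-0.0455,-0.0065,0,0],[-0.0455,-0.0065,0,0],[-0.025,-0.002,0,0],[0,0,0,0]]}}

```text
time: 13.7
position: [0.4415, -0.2872, 0.2865]
eef_rot: [0.79, 0.613, -0.0, -0.001]
ft_force: [-0.0, 0.8, -0.4]
opening: 0.998
finger_force: 0.0
```

```bash
python3 - <<'E'
from h import *
c=r.capture('wrist'); Q=cloud(c); save(c,'w6'); np.save('w6.npy',c,allow_pickle=True)
near=np.hypot(Q[...,0]-.4435,Q[...,1]+.286)<.09
rect(Q,near,.117,.14,'marker top'); rect(Q,near,.02,.034,'park')
near=np.hypot(Q[...,0]-.575,Q[...,1]+.345)<.09
rect(Q,near,.034,.052,'stand')
go([.4435,-.286,.29],75.8)
E
```

```text
marker top 1163 c 0.4479 -0.2844 size 0.0807 0.0097 ang 75.65 z [0.1257 0.1268 0.128 ] px [ 324  147   13   96 1163]
park 3457 c 0.4478 -0.2841 size 0.1116 0.056 ang 75.64 z [0.0255 0.0268 0.028 ] px [ 303  124   51   96 3457]
stand 4504 c 0.5774 -0.3438 size 0.1131 0.0579 ang 78.08 z [0.0375 0.0428 0.044 ] px [ 424  147   61   99 4504]
pos [ 0.4421 -0.2861  0.2866] a0 75.72 tilt 0.0021 world d [0.0014 0.0001 0.0034] tool d [ 0.0004  0.0014 -0.0034]
yaw -0.0014 tool d after yaw [ 0.0004  0.0014 -0.0034]
```

View pics/w6.png

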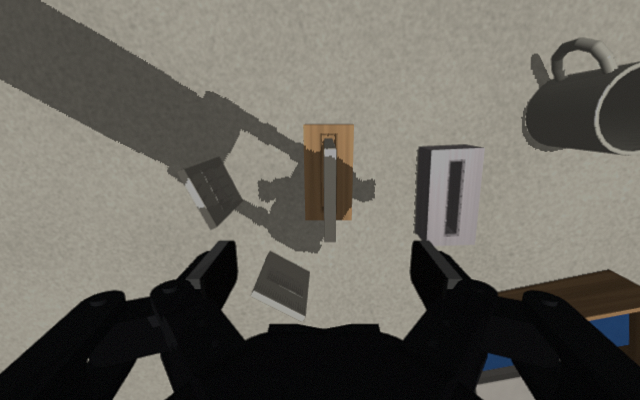

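The wrist view shows the marker's top edge at (330,195) in the wooden block, the stand's slot at (455,197), the two smaller plates at left (210,190) and (282,285), and the mug at upper right.

>>> {"fn": "arm_command", "kwargs": {"deltas": [[0.0031,0.0052,0.03,0],[0,0,0.045,0],[0,0,0.045,0],[0,0,0.02,0],[0,0,0,0],[0,0,0,0]]}}

```text
time: 14.5
position: [0.4496, -0.2838, 0.1487]
eef_rot: [0.789, 0.615, 0.0, 0.001]
ft_force: [1.4, -0.5, 0.1]
opening: 0.997
finger_force: 0.0
```

```bash
python3 - <<'E'
from h import *
go([.4479,-.2844,.147],75.7)
c=r.capture('wrist'); Q=cloud(c)
near=np.hypot(Q[...,0]-.4435,Q[...,1]+.286)<.09
rect(Q,near,.117,.14,'marker top')
E
```

```text
pos [ 0.4496 -0.2838  0.1487] a0 75.85 tilt 0.0016 world d [-0.0017 -0.0006 -0.0017] tool d [-0.001  -0.0015  0.0017]
yaw 0.0026 tool d after yaw [-0.001  -0.0015  0.0017]
marker top 3603 c 0.4518 -0.2684 size 0.0477 0.01 ang 75.86 z [0.125  0.1269 0.1279] px [ 302  199   30  130 3603]
```

>>> {"fn": "arm_command", "kwargs": {"deltas": [[-0.0005,-0.0015,0,0],[0,0,0,0]]}}

```text
time: 14.8
position: [0.4477, -0.2842, 0.1484]
eef_rot: [0.789, 0.614, 0.0, 0.001]
ft_force: [-0.7, -1.6, -0.7]
opening: 0.997
finger_force: 0.0
```

>>> {"fn": "arm_command", "kwargs": {"deltas": [[0,0,0,0],[0,0,0,0],[0,0,0,0],[0,0,0,0],[0,0,0,0],[0,0,0,0],[0,0,0,0]], "hand": 255}}

```text
time: 15.68
position: [0.4475, -0.284, 0.1477]
eef_rot: [0.789, 0.614, 0.0, 0.0]
ft_force: [0.0, -0.0, -0.5]
opening: 0.106
finger_force: 58.7
```

>>> {"fn": "arm_command", "kwargs": {"deltas": [[0,0,-0.005,0],[0,0,-0.01,0],[0,0,-0.02,0],[0,0,-0.03,0],[0,0,-0.03,0],[0,0,0,0]]}}

```text
time: 16.42
position: [0.4487, -0.2851, 0.246]
eef_rot: [0.789, 0.614, 0.0, 0.003]
ft_force: [0.7, 0.3, -1.1]
opening: 0.113
finger_force: 58.5
```

```bash
python3 - <<'E'
from h import *
c=r.capture('wrist'); Q=cloud(c); np.save('w7.npy',c,allow_pickle=True)
s=r.get_state(); print(s['opening'],s['finger_force'],s['ft_force'])
p=s['position']
near=np.hypot(Q[...,0]-p[0],Q[...,1]-p[1])<.09
rect(Q,near,p[2]-.03,p[2]-.01,'marker top')
near=np.hypot(Q[...,0]-.5774,Q[...,1]+.3438)<.08
rect(Q,near,.037,.05,'stand')
go([.5774,-.3438,.24],78)
E
```

```text
0.10644756478947646 58.48204851150513 [-1.08908791 -0.03309787 -1.14973205]
marker top 3971 c 0.4257 -0.2758 size 0.0231 0.038 ang 75.27 z [0.2174 0.2275 0.2324] px [ 188  261  120   87 3971]
stand 5456 c 0.5775 -0.3438 size 0.1131 0.058 ang 78.11 z [0.04   0.0428 0.044 ] px [ 429  155   69  111 5456]
pos [ 0.4479 -0.2844  0.2438] a0 75.79 tilt 0.0028 world d [ 0.1295 -0.0594 -0.0038] tool d [-0.0258  0.1401  0.0042]
yaw -0.0385 tool d after yaw [-0.0312  0.139   0.0038]
```

>>> {"fn": "arm_command", "kwargs": {"deltas": [[0,0,0,-0.037],[-0.005,0.02,0,0],[-0.007,0.035,0,0],[-0.007,0.035,0,0],[-0.007,0.033,0,0],[-0.005,0.016,0,0],[0,0,0,0],[0,0,0,0]]}}

```text
time: 17.48
position: [0.5761, -0.3428, 0.2413]
eef_rot: [0.777, 0.629, -0.0, -0.001]
ft_force: [0.2, -0.2, -0.4]
opening: 0.11
finger_force: 58.7
```

```bash
cat > slot.py <<'E'
from h import *
import sys
c=r.capture('wrist'); Q=cloud(c); save(c,sys.argv[1]); np.save(sys.argv[1]+'.npy',c,allow_pickle=True)
s=r.get_state(); p=s['position']
go([.5774,-.3438,.19],78)
near=np.hypot(Q[...,0]-.5774,Q[...,1]+.3438)<.08
rect(Q,near,.0405,.05,'stand')
m=abs(Q[...,2]-(p[2]-.0195))<.006
m&=np.hypot(Q[...,0]-p[0],Q[...,1]-p[1])<.07; m[:, :285]=0; m[:,365:]=0
rect(Q,m,0,1,'marker top')
E
python3 slot.py w8
```

```text
pos [ 0.5761 -0.3429  0.2418] a0 77.93 tilt 0.0019 world d [ 0.0013 -0.0009 -0.0518] tool d [-0.0007  0.0015  0.0518]
yaw -0.0012 tool d after yaw [-0.0006  0.0015  0.0518]
stand 3907 c 0.5784 -0.3398 size 0.1046 0.0561 ang 78.09 z [0.0418 0.0429 0.044 ] px [ 295  131   61  108 3907]
marker top 3579 c 0.5801 -0.3272 size 0.0477 0.01 ang 77.82 z [0.2195 0.2206 0.2216] px [ 309  202   30  127 3579]
```

View pics/w8.png

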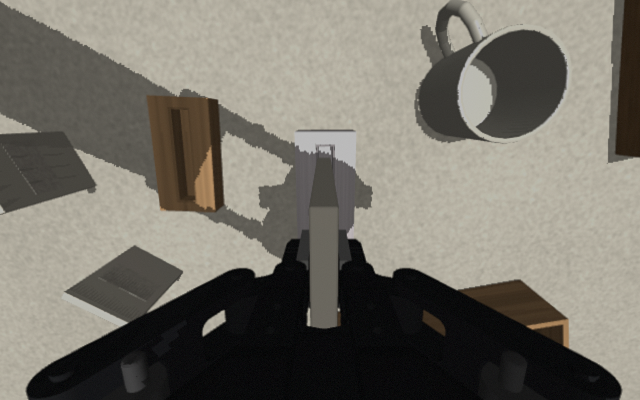

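The empty parking block is at (185,150), and the marker hangs above the stand at (325,165) with the slot's far end visible beneath it. Alignment is within 1 mm. I'll correct that, lower to just above the mouth, and recheck.

>>> {"fn": "arm_command", "kwargs": {"deltas": [[-0.0002,0.0009,0.01,-0.004],[0,0,0.02,0],[0,0,0.015,0],[0,0,0.005,0],[0,0,0,0],[0,0,0,0]]}}

```text
time: 18.27
position: [0.5781, -0.3441, 0.1934]
eef_rot: [0.776, 0.63, 0.0, 0.001]
ft_force: [0.2, 0.3, -0.8]
opening: 0.112
finger_force: 58.7
```

```bash
python3 slot.py w9
```

```text
pos [ 0.5781 -0.3441  0.1935] a0 78.14 tilt 0.0017 world d [-0.0007  0.0003 -0.0035] tool d [ 0.0001 -0.0008  0.0035]
yaw 0.0025 tool d after yaw [ 0.0001 -0.0008  0.0035]
stand 5222 c 0.5803 -0.3313 size 0.0861 0.0561 ang 78.02 z [0.0418 0.0429 0.044 ] px [ 285  133   75  108 5222]
marker top 3569 c 0.582 -0.3285 size 0.0479 0.0101 ang 78.13 z [0.1715 0.1727 0.1736] px [ 309  202   30  127 3569]
```

>>> {"fn": "arm_command", "kwargs": {"deltas": [[0,-0.001,0,0],[0,0,0.006,0],[0,0,0.006,0],[0,0,0.004,0],[0,0,0,0]]}}

```text
time: 18.95
position: [0.5765, -0.3433, 0.1758]
eef_rot: [0.776, 0.63, -0.0, -0.001]
ft_force: [-0.8, 0.3, -1.0]
opening: 0.112
finger_force: 58.7
```

It is inside the slot with no contact force. Continuing down.

>>> {"fn": "arm_command", "kwargs": {"deltas": [[0,0.0003,0.006,0],[0,0,0.006,0],[0,0,0.005,0],[0,0,0.003,0],[0,0,0,0],[0,0,0,0]]}}

```text
time: 19.7
position: [0.5772, -0.3437, 0.1568]
eef_rot: [0.776, 0.63, 0.0, 0.0]
ft_force: [0.4, -0.7, -0.2]
opening: 0.109
finger_force: 58.7
```

>>> {"fn": "arm_command", "kwargs": {"deltas": [[0,0,0.002,0],[0,0,0.002,0],[0,0,0.001,0],[0,0,0,0],[0,0,0,0]]}}

```text
time: 20.32
position: [0.5771, -0.3436, 0.1517]
eef_rot: [0.776, 0.63, 0.0, 0.0]
ft_force: [-0.4, 0.1, -0.7]
opening: 0.107
finger_force: 58.8
```

>>> {"fn": "arm_command", "kwargs": {"deltas": [[0,0,0.001,0],[0,0,0,0]]}}

```text
time: 20.58
position: [0.5772, -0.3437, 0.1517]
eef_rot: [0.776, 0.63, 0.0, 0.0]
ft_force: [-2.0, 2.4, 4.9]
opening: 0.108
finger_force: 59.7
```

>>> {"fn": "arm_command", "kwargs": {"deltas": [[0,0,0,0],[0,0,0,0],[0,0,0,0],[0,0,0,0],[0,0,-0.02,0],[0,0,-0.04,0],[0,0,-0.05,0],[0,0,-0.04,0],[0,0,0,0],[0,0,0,0]], "hand": 140}}

```text
time: 21.82
position: [0.5769, -0.3435, 0.301]
eef_rot: [0.776, 0.63, 0.0, 0.0]
ft_force: [-0.6, 0.3, -0.9]
opening: 0.454
finger_force: 0.0
```

```bash
python3 - <<'E'
from h import *
c=r.capture('wrist'); Q=cloud(c); t=r.capture('side')
near=np.hypot(Q[...,0]-.5774,Q[...,1]+.3438)<.09
rect(Q,near,.11,.15,'marker top'); rect(Q,near,.0405,.05,'stand'); print(r.get_state()['ft_force'])
a=cv2.resize(c['img'],(480,300)); o=np.zeros((600,800,3),np.uint8); o[:300,:480]=a
b=cv2.resize(t['img'],(480,300)); o[300:,:480]=b; k=cv2.resize(t['img'][125:205,310:390],(320,320)); o[280:,480:]=k
cv2.imwrite('pics/end.png',o[:,:,::-1])
E
```

```text
marker top 1033 c 0.5777 -0.3437 size 0.0797 0.0096 ang 78.15 z [0.1295 0.1308 0.1319] px [ 318  150   12   92 1033]
stand 3608 c 0.5778 -0.3429 size 0.1104 0.056 ang 78.06 z [0.0415 0.0428 0.044 ] px [ 299  128   50   95 3608]
[-0.57428765 -0.56306351 -0.32235687]
```

View pics/end.png

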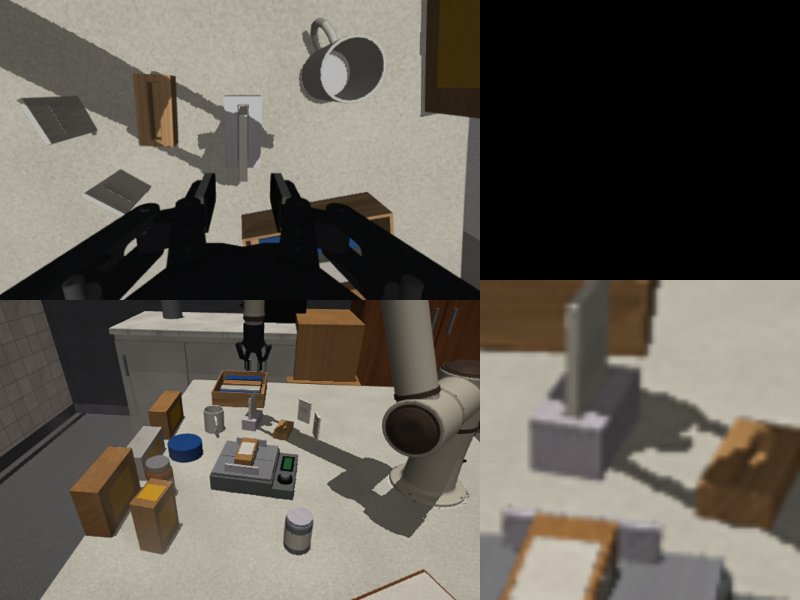

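The marker's top edge is at z 0.132, so it is fully down and upright in the stand. The carton is on the plate, the other goods are unmoved, and the arm is clear.

```bash
python3 -c "
from rig import r
print(r.close_job())"
```

```text
the job is handed in; nothing more can be done
None
```

Job handed in at about 22 s of the 58 s allowed: I pressed the zero button to its stop with the plate empty, set the carton down within about 1 mm of the plate's middle and square to the stops, and stood the marker upright and fully down in the stand; the other goods were left where they were.

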